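# Reassemble a coffee grinder's drive stack at the repair cafe

## Task

Put the coffee grinder's drive back together on the spindle of its green motor base: first the white gear, then the dark steel burr, then the blue ring and last the red cap, over the end of the spindle. Each must sit flat on the one below. Leave the worn brown gear, the mug and the screwdriver where they are.

Things in the scene. Friction and masses are not known exactly. Their poses are not given: they have to be found in the camera images.
- grinder_base: Green motor base of a coffee grinder, a drum 110 mm across and 50 mm high, fixed to the table, with a flat silver deck. A steel spindle 10 mm thick stands upright in the middle of the deck, ending 64 mm above it (its last 8 mm taper to 3 mm). Origin at the centre of the drum's underside, on the spindle axis, z up. Stacked in order, the parts' undersides lie 50, 66, 84 and 98 mm above it.
- white_gear: Good white plastic gear with all its teeth, 62 mm across the teeth, 16 mm thick, about 45 g. Loose, lying flat at the start; round, so it may be gripped across at any yaw; a 16 mm wide hole runs right through its middle. Origin at the centre of its underside, z up its axis.
- steel_burr: Dark steel grinding burr, a disc with slanting bright ribs on top, 54 mm across, 18 mm thick, about 160 g. Loose, lying flat at the start; round, so it may be gripped across at any yaw; a 16 mm wide hole runs right through its middle. Origin at the centre of its underside, z up its axis.
- blue_ring: Plain blue plastic spacer ring, 44 mm across, 14 mm thick, about 30 g. Loose, lying flat at the start; round, so it may be gripped across at any yaw; a 16 mm wide hole runs right through its middle. Origin at the centre of its underside, z up its axis.
- red_cap: Red plastic cap, 38 mm across and 24 mm high, about 40 g, closed on top; a 16 mm wide hole, 18 mm deep, opens in its underside. Loose, standing upright with its closed top up at the start; round, so it may be gripped across at any yaw. Origin at the centre of its underside, z up its axis.
- worn_gear: Worn-out brown gear with missing teeth, 62 mm across, 16 mm thick, loose; not to be used or moved. Origin at the centre of its underside.
- mug: Cream mug, 76 mm across and 90 mm high, with a handle on its own +y side reaching 75 mm from the axis; loose, not to be moved. Origin at the centre of its underside.
- screwdriver: Screwdriver with a blue handle, 190 mm long, lying on the table roughly along x, less than 40 mm high; loose, not to be moved. Its own x axis runs from handle to tip, its origin on the table under its middle.

How it is judged:
On the way, in this order (a step that is already met when the one before it is completed fails the run):
1. the white gear sits flat on the grinder's deck, round the spindle (horizontal distance between white_gear and grinder_base below 0.006 m and z of white_gear in the frame of grinder_base between 0.046 and 0.054 m and angle between white_gear's own z axis and vertical below 0.1 rad), for 0.2 s.
2. the steel burr sits on the white gear (horizontal distance between steel_burr and grinder_base below 0.006 m and z of steel_burr in the frame of grinder_base between 0.062 and 0.07 m and angle between steel_burr's own z axis and vertical below 0.1 rad), for 0.2 s.
3. the blue ring sits on the steel burr (horizontal distance between blue_ring and grinder_base below 0.006 m and z of blue_ring in the frame of grinder_base between 0.08 and 0.088 m and angle between blue_ring's own z axis and vertical below 0.1 rad), for 0.2 s.
4. the red cap sits on the blue ring, over the spindle's end (horizontal distance between red_cap and grinder_base below 0.006 m and z of red_cap in the frame of grinder_base between 0.094 and 0.102 m and angle between red_cap's own z axis and vertical below 0.1 rad), for 0.2 s.
At the end, for the whole second after the job is handed in: On the grinder's spindle, from the deck up: white gear, steel burr, blue ring, red cap; each with its centre within 6 mm of the spindle's axis, its underside within 4 mm of its proper height (50, 66, 84 and 98 mm above the base's underside), level within 0.1 rad, released and at rest (all of step 1 and all of step 2 and all of step 3 and all of step 4 and linear speed of each of white_gear, steel_burr, blue_ring, red_cap below 0.02 m/s); the robot touches nothing.
It fails at once if the worn gear is moved more than 30 mm (distance of worn_gear from where it was at the start of the episode above 0.03 m).
It fails at once if the mug is moved more than 30 mm (distance of mug from where it was at the start of the episode above 0.03 m).
It fails at once if the screwdriver is moved more than 30 mm (distance of screwdriver from where it was at the start of the episode above 0.03 m).
It also fails if it takes over 96 s, if anything falls off the work surface, if the arm or the gripper's body presses on something with over 40 N, if the wrist force passes 120 N, or if a joint passes its speed limit or range.

## Robot

A 6-joint arm with a two-finger parallel gripper is mounted at the origin on the work surface. World frame = base frame: x ahead of the robot, y to its left, z up, the work surface at z = 0. Lengths are in m, angles in rad, forces in N, time in s.
With the tool pointing down it reaches from about 0.275 to 0.975 m from the base axis. Payload 8.4 kg.
Tool frame: the origin (TCP) lies between the finger pads; the fingertips stand 14 mm ahead of it and the grasp point (between the pads) lies 5 mm behind it; z points along the fingers, y is the line along which they close (so a half turn about z gives the same grasp; the last joint's range is limited). The gripper opens to 92 mm and grips with 3 to 60 N. Pads are 20 mm wide; open, the fingers measure 128 mm over their backs; the gripper's body (75 mm by 189 mm) begins 69 mm behind the grasp point.
Start: joints at [-1.324, 0.353, 1.633, -0, 1.155, -0.002], TCP at [0.154, -0.606, 0.229] pointing down, gripper open.
Joint ranges: [-2.63, 2.63], [-0.92, 2.1], [0.06, 2.66], [-1.3, 4.44], [0, 2.69], [-3.02, 3.02]. Speed limits (rad/s): [2.22, 2.22, 2.79, 3.14, 3.14, 3.14].

## Interface

Orientations are given as a rotation vector (axis times angle).
In Python, from cell import robot, viewer gives the robot as it stands.
- The arm moves only by the shell command python3 -m handwheel 'ROWS' [OPENING] [FORCE]. ROWS is JSON, a list of rows, each a list of 2 entries, a list of its own where there are three numbers: the shift along the tool's x, y, z in mm, then the turn about the tool's z in degrees. A call has 1 to 10 rows; each row shifts and turns the commanded pose from where the row before left it, along the tool's axes as they then stand; what a row does not reach is not made up. A row lasts 1/12 s, in which the tool goes at most 41.7 mm and 7.16 degrees, less where a joint would pass 70% of its speed; a pose out of reach is approached as far as the arm can. A call is refused whole if a number of a shift passes 41.7 or a number of a turn 7.16, either way. A call with a gripper value outside its range is refused whole. OPENING is the opening, from 0 (shut) to 1 (fully open), set as the call begins (- or left out, the last holds). The fingers move at their own pace and stop on an object; FORCE is the grip in N (left out, the last holds). Time passes only in rows, so rows that do not move let the fingers close. It gives the time, the measured TCP pose, the force, the opening and the grip force at its end, in the units of the state.
- robot.sense(): the state, without advancing time (a new reading comes with each control period).
- viewer.read_camera(name): name is "scene" or "top" or "wrist"; returns the picture (420x560x3 uint8, red, green, blue); there is no depth.
- viewer.camera_params(name): a dict with "K" (3x3 intrinsics, pixels), "cam_to_world" (4x4, takes a point from camera to world coordinates); the wrist camera has in their place "T_tool_cam" (4x4, takes a point from camera to tool coordinates, whose origin is the TCP and whose axes are the flange's). Camera axes: x right, y down, z forward; pixel columns grow to the right and rows downward; lengths in m; the calibration is good to about 2 mm. A picture is of the moment at which its call begins: read the wrist's pose just before it. camera_params takes no time and is no camera call.
- robot.job_done(): hands the job in; it is judged then, once.
The state is a dict: "clock": time; "joints": joint angles; "joint_vel": joint speeds; "joint_torque": joint torques, N m; "eef_pos": TCP position; "tool_rot": TCP orientation; "force": force on the tool from outside, world axes, zero at the start; "moment": the same for the moment, N m; "gripper_width": finger opening in m; "grasp_force": force on a finger pad.
Only numpy, scipy, OpenCV 4.12 (cv2) and the standard library are available. Lean on these libraries where they do the work, as an engineer would, in place of code of your own. Each camera call takes 0.05 s, during which the arm holds its last target. There are 200 camera calls.

## Working session

There is one attempt and no reset: what is moved stays moved. The work goes in short steps, Python scripts to look and compute and a shell command to move; the robot and the scene stay as the last step left them, time stands still between calls to the robot, and variables do not carry over. Pictures are saved under pics/ and viewed, at most 15 in all, crops included, and the job is handed in when it is done.

```bash
mkdir -p pics; ls
python3 - <<'E'
from cell import robot, viewer
import cv2
s=robot.sense(); print({k:s[k] for k in("clock","eef_pos","tool_rot","gripper_width","force")})
for n in("top","scene"):
    p=viewer.camera_params(n); print(n,p)
    cv2.imwrite(f"pics/{n}0.png",viewer.read_camera(n)[:,:,::-1])
print(viewer.camera_params("wrist"))
E
```

```text
pics
{'clock': 0.0, 'eef_pos': array([ 0.15381047, -0.60527841,  0.22784885]), 'tool_rot': array([-3.11590020e+00, -3.89656242e-01,  2.47096965e-04]), 'gripper_width': 0.09209900923106991, 'force': array([ 0.51621292, -0.23139984,  0.50040875])}
top {'K': array([[415.42715652,   0.        , 280.27715209],
       [  0.        , 415.42715652, 212.17022736],
       [  0.        ,   0.        ,   1.        ]]), 'cam_to_world': array([[-0.02307988, -0.99790041,  0.06051522,  0.47770966],
       [-0.9994481 ,  0.02158438, -0.02525111,  0.0107835 ],
       [ 0.0238919 , -0.06106461, -0.99784783,  1.13373891],
       [ 0.        ,  0.        ,  0.        ,  1.        ]])}
scene {'K': array([[411.54764366,   0.        , 272.88199961],
       [  0.        , 411.54764366, 208.88124666],
       [  0.        ,   0.        ,   1.        ]]), 'cam_to_world': array([[ 0.35959788,  0.54510207, -0.75733288,  1.48394738],
       [ 0.93308405, -0.2043259 ,  0.29598156, -0.37763384],
       [ 0.00659744, -0.81308958, -0.58210121,  0.74943439],
       [ 0.        ,  0.        ,  0.        ,  1.        ]])}
{'K': array([[302.64186153,   0.        , 278.88725736],
       [  0.        , 302.64186153, 214.92069124],
       [  0.        ,   0.        ,   1.        ]]), 'T_tool_cam': array([[-5.23231719e-04, -9.60170851e-01, -2.79413070e-01,
         7.86713001e-02],
       [ 9.99999850e-01, -4.57318449e-04, -3.01087549e-04,
         8.49445196e-04],
       [ 1.61314737e-04, -2.79413185e-01,  9.60170946e-01,
        -1.56136968e-01],
       [ 0.00000000e+00,  0.00000000e+00,  0.00000000e+00,
         1.00000000e+00]])}
```

View pics/top0.png

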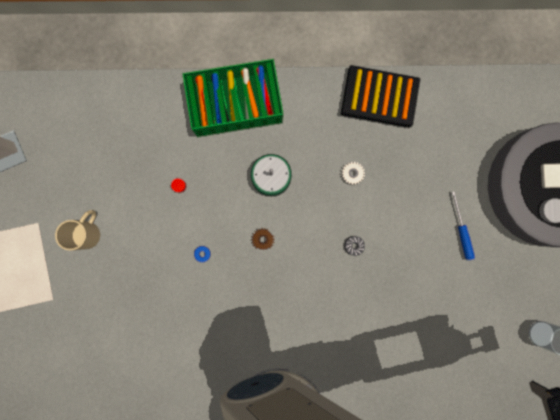

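View pics/scene0.png

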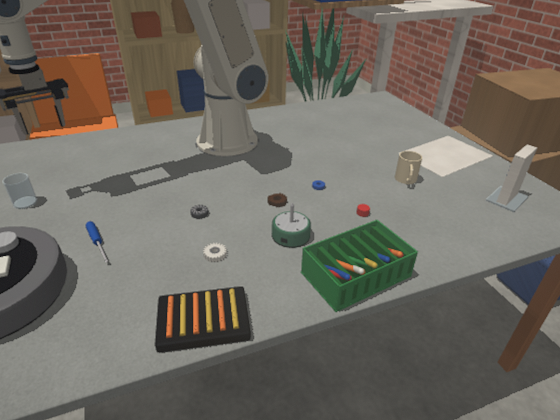

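```bash
cat > h.py <<'E'
from cell import robot, viewer
import cv2, numpy as np
from scipy.spatial.transform import Rotation as R
def grab(n):
    s=robot.sense(); p=viewer.camera_params(n); im=viewer.read_camera(n)
    if n=="wrist":
        T=np.eye(4); T[:3,:3]=R.from_rotvec(s["tool_rot"]).as_matrix(); T[:3,3]=s["eef_pos"]; M=T@p["T_tool_cam"]
    else: M=p["cam_to_world"]
    return im,p["K"],M
def ray(K,M,uv,z):
    d=M[:3,:3]@np.linalg.solve(K,[uv[0],uv[1],1.]); o=M[:3,3]
    return o+d*(z-o[2])/d[2]
def proj(K,M,X):
    q=K@(M[:3,:3].T@(np.asarray(X)-M[:3,3])); return q[:2]/q[2]
def rows(xy):
    "shift to world xy in tool axes (mm)"
    s=robot.sense(); d=np.append(np.asarray(xy)[:2]-s["eef_pos"][:2],0)
    return (R.from_rotvec(s["tool_rot"]).as_matrix().T@d*1000).round(1)
E
python3 - <<'E'
from h import *
K,M=(viewer.camera_params("top")[k] for k in("K","cam_to_world"))
for n,uv,z in(("cap",(178.5,185.5),.02),("blue",(202,254),.014),("worn",(262.5,239),.016),("deck",(271,174.5),.05),("white",(353,173.5),.016),("burr",(354.5,245.5),.018),("mug",(71,236),.09),("drv",(462,225),.03)):
    X=ray(K,M,uv,z); print(n,X.round(3),rows(X))
E
```

```text
cap [0.623 0.254 0.02 ] [ 666.1 -717.3    0.9]
blue [0.438 0.194 0.014] [ 472.5 -705.     0.9]
worn [0.474 0.032 0.016] [ 467.7 -538.6    0.7]
deck [0.643 0.005 0.05 ] [ 6.246e+02 -4.715e+02  6.000e-01]
white [ 0.647 -0.218  0.016] [ 5.731e+02 -2.541e+02  3.000e-01]
burr [ 0.451 -0.215  0.018] [ 384.4 -305.     0.4]
mug [0.493 0.505 0.09 ] [ 602.1 -992.3    1.2]
drv [ 0.5   -0.504  0.03 ] [360.  -12.7   0. ]
```

```bash
python3 -m handwheel '[[[36,-16,0],0],[[36,-16,0],0],[[36,-16,0],0],[[36,-16,0],0],[[36,-16,0],0],[[36,-16,0],0],[[36,-16,0],0],[[36,-16,0],0]]' 1; python3 -m handwheel '[[[36,-16,0],0],[[36,-16,0],0],[[36,-16,0],0],[[36,-16,0],0],[[36,-16,0],0],[[36,-16,0],0],[[36,-16,0],0],[[33,-14,0],0],[[0,0,0],0],[[0,0,0],0]]'
python3 - <<'E'
from h import *
print(robot.sense()["joints"].round(2),rows((.647,-.218)))
im,K,M=grab("wrist"); cv2.imwrite("pics/w1.png",im[:,:,::-1])
np.savez("w1.npz",K=K,M=M)
print(proj(K,M,(.647,-.218,.016)),proj(K,M,(.643,.005,.114)))
E
```

```text
clock: 0.77
eef_pos: [0.4026, -0.4092, 0.2284]
tool_rot: [-3.117, -0.39, 0.0]
force: [0.6, -1.4, 0.6]
gripper_width: 0.092
grasp_force: 0.0
clock: 1.6
eef_pos: [0.6475, -0.2169, 0.2277]
tool_rot: [-3.116, -0.394, 0.002]
force: [0.4, -0.4, -1.1]
gripper_width: 0.0918
grasp_force: 0.0
[-0.33  0.44  1.5  -0.    1.2   0.99] [-0.8  0.9  0. ]
[279.12580802 193.38541284] [ 33.09026414 159.64316154]
```

View pics/w1.png

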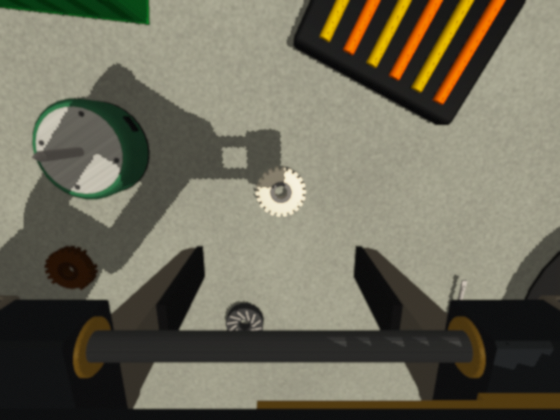

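```bash
python3 -m handwheel '[[[9,-36,-7],0],[[9,-36,-7],0],[[9,-36,-7],0],[[9,-36,-7],0],[[9,-36,-6],0],[[6,-37,-6],0],[[0,0,0],0],[[0,0,0],0],[[0,0,0],0]]'
python3 - <<'E'
from h import *
im1=cv2.imread("pics/w1.png"); d=np.load("w1.npz")
hsv=cv2.cvtColor(im1,cv2.COLOR_BGR2HSV); m=(hsv[...,2]>200)
sub=np.zeros_like(m);sub[150:235,240:325]=m[150:235,240:325]
ys,xs=np.nonzero(sub); print("white px",len(xs),xs.min(),xs.max(),ys.min(),ys.max())
print(ray(d["K"],d["M"],(280.5,191.5),.016))
im,K,M=grab("wrist"); cv2.imwrite("pics/w2.png",im[:,:,::-1]); np.savez("w2.npz",K=K,M=M)
print(proj(K,M,(.643,.005,.05)),proj(K,M,(.643,.005,.114)),robot.sense()["eef_pos"])
E
```

```text
clock: 2.4
eef_pos: [0.6421, 0.003, 0.2685]
tool_rot: [3.117, 0.389, -0.001]
force: [-0.2, -0.3, -0.2]
gripper_width: 0.0917
grasp_force: 0.0
white px 1033 256 305 170 216
[ 0.64972988 -0.21905509  0.016     ]
[276.84031998 190.67056023] [276.47222798 202.9591078 ] [0.64219809 0.00262311 0.26836503]
```

View pics/w2.png

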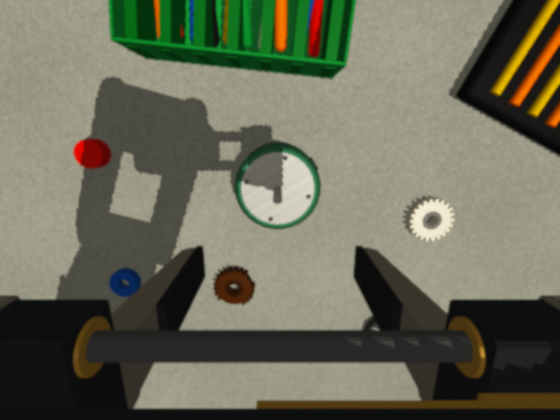

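Run:
```python
from h import *
im=cv2.imread("pics/w2.png"); d=np.load("w2.npz"); K,M=d["K"],d["M"]
h=cv2.cvtColor(im,cv2.COLOR_BGR2HSV)
g=((h[...,0]>60)&(h[...,0]<95)&(h[...,1]>80)).astype(np.uint8); g[:135]=0; g[240:]=0; g[:,:225]=0; g[:,335:]=0
c=max(cv2.findContours(g,cv2.RETR_EXTERNAL,cv2.CHAIN_APPROX_NONE)[0],key=cv2.contourArea)
P=np.array([ray(K,M,p[0],.05)[:2] for p in c])
(cx,cy),r=cv2.minEnclosingCircle(P.astype(np.float32)*1000); print("outer",cx,cy,r)
# deck (inner) edge
f=np.zeros_like(g); cv2.drawContours(f,[c],-1,1,-1); 
inner=((f==1)&(g==0)).astype(np.uint8); c2=max(cv2.findContours(inner,cv2.RETR_EXTERNAL,cv2.CHAIN_APPROX_NONE)[0],key=cv2.contourArea)
Q=np.array([ray(K,M,p[0],.05)[:2] for p in c2]).astype(np.float32)*1000; print("inner",cv2.fitEllipse(Q))
for X in((.643,.005),(cx/1e3,cy/1e3)):
  print(proj(K,M,(*X,.05)),proj(K,M,(*X,.114)))
x=cv2.resize(im[130:245,215:340],None,fx=5,fy=5,interpolation=cv2.INTER_CUBIC)
X0=np.array(cv2.fitEllipse(Q)[0])/1e3
for z,col in((.05,(0,0,255)),(.114,(255,0,0))):
  u=(proj(K,M,(*X0,z))-(215,130)+.5)*5; cv2.circle(x,tuple(int(v) for v in u),3,col,-1)
cv2.imwrite("pics/w2c.png",x)
m=(h[...,2]>190); m[:190]=0;m[250:]=0;m[:,:395]=0;m[:,465:]=0
(u,v),rr=cv2.minEnclosingCircle(np.argwhere(m)[:,::-1].astype(np.float32)); print("white",ray(K,M,(u,v),.014),u,v,rr)
```

```text
outer 647.8515625 5.422670364379883 53.7302360534668
inner ((645.17724609375, 4.991509437561035), (92.88748931884766, 93.27350616455078), 65.02540588378906)
[276.84031998 190.67056023] [276.47222798 202.9591078 ]
[277.45441113 186.90897388] [277.20321684 198.52383881]
white [ 0.64910955 -0.220762    0.014     ] 432.22601318359375 219.71917724609375 22.98593521118164
```

View pics/w2c.png

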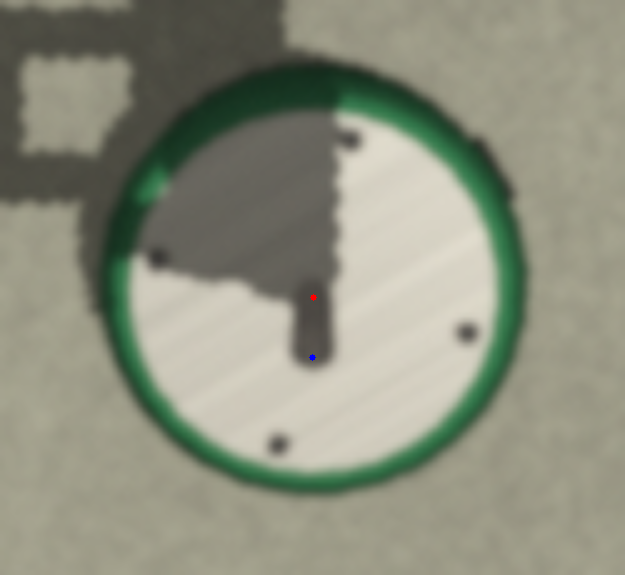

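```bash
python3 -m handwheel '[[[-8,36,7],0],[[-8,36,7],0],[[-8,36,7],0],[[-8,36,7],0],[[-8,36,7],0],[[-7,37,7],0],[[0,0,40],0],[[0,0,40],0],[[0,0,40],0],[[0,0,30],0]]'; python3 -m handwheel '[[[0,0,0],0],[[0,0,0],0]]'; python3 -c "
from h import *
print(rows((.6495,-.2195)),robot.sense()['eef_pos'])"
```

```text
clock: 3.28
eef_pos: [0.648, -0.2197, 0.073]
tool_rot: [-3.117, -0.385, 0.005]
force: [-0.8, 1.2, -0.2]
gripper_width: 0.0919
grasp_force: 0.0
clock: 3.45
eef_pos: [0.6488, -0.2188, 0.0751]
tool_rot: [-3.116, -0.387, 0.006]
force: [0.5, 0.2, 0.6]
gripper_width: 0.0919
grasp_force: 0.0
[ 0.5  0.9 -0. ] [ 0.64875078 -0.21876793  0.07506189]
```

```bash
python3 -m handwheel '[[[0.5,0.9,20],0],[[0,0,20],0],[[0,0,12],0],[[0,0,6],0],[[0,0,0],0]]'; python3 -m handwheel '[[[0,0,0],0],[[0,0,0],0],[[0,0,0],0],[[0,0,0],0],[[0,0,0],0],[[0,0,0],0],[[0,0,0],0],[[0,0,0],0]]' 0 20
```

```text
clock: 3.87
eef_pos: [0.6513, -0.2186, 0.0189]
tool_rot: [-3.117, -0.389, 0.0]
force: [-0.1, -0.3, -0.2]
gripper_width: 0.0921
grasp_force: 0.0
clock: 4.53
eef_pos: [0.6516, -0.2183, 0.0192]
tool_rot: [3.117, 0.39, 0.001]
force: [-1.0, 0.4, 5.4]
gripper_width: 0.0602
grasp_force: 19.9
```

```bash
python3 -m handwheel '[[[0,0,-10],0],[[0,0,-30],0],[[0,0,-40],0],[[0,0,-40],0],[[0,0,-40],0],[[0,0,0],0],[[0,0,0],0],[[0,0,0],0]]'
python3 - <<'E'
from h import *
im,K,M=grab("wrist"); s=robot.sense(); 
p=viewer.camera_params("wrist"); T=p["T_tool_cam"]
print(proj(K,T,(0,0,.003)), "px/mm",proj(K,T,(.001,0,.003))-proj(K,T,(0,0,.003)))
cv2.imwrite("pics/w3.png",cv2.resize(im[130:330,170:390,::-1],None,fx=3,fy=3,interpolation=cv2.INTER_CUBIC))
print(s["eef_pos"],rows((.6453,.005)),s["grasp_force"])
E
```

```text
clock: 5.2
eef_pos: [0.6508, -0.2181, 0.1784]
tool_rot: [-3.117, -0.39, 0.001]
force: [-0.1, 0.4, -1.6]
gripper_width: 0.0602
grasp_force: 19.9
[277.5323531  268.72608277] px/mm [-0.00307642 -1.57909927]
[ 0.65029045 -0.21789679  0.17731862] [ 5.010e+01 -2.173e+02  2.000e-01] 19.938907390460372
```

View pics/w3.png

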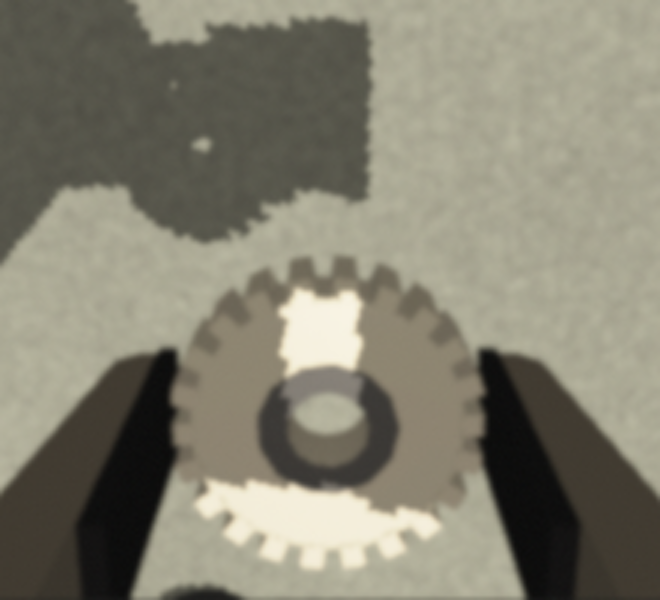

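```bash
python3 -m handwheel '[[[5,-20,0],0],[[8,-35,0],0],[[8,-35,0],0],[[8,-35,0],0],[[8,-35,0],0],[[8,-35,0],0],[[6,-22.8,0],0],[[0,0,0],0],[[0,0,0],0],[[0,0,0],0]]'
python3 - <<'E'
from h import *
im,K,M=grab("wrist"); s=robot.sense(); T=viewer.camera_params("wrist")["T_tool_cam"]
print(s["eef_pos"],rows((.6473,.0052)))
cv2.imwrite("pics/w4.png",cv2.resize(im[130:330,170:390,::-1],None,fx=3,fy=3,interpolation=cv2.INTER_CUBIC))
E
```

```text
clock: 6.08
eef_pos: [0.6464, 0.005, 0.1771]
tool_rot: [3.117, 0.39, -0.004]
force: [0.1, -0.4, -1.2]
gripper_width: 0.0605
grasp_force: 19.9
[0.64654959 0.00443684 0.17743246] [ 0.9 -0.6 -0. ]
```

View pics/w4.png

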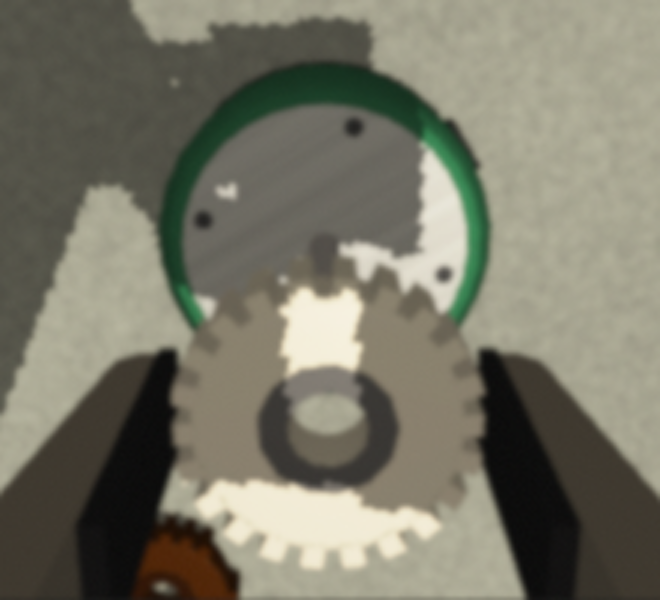

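Run:
```python
from h import *
from scipy.optimize import least_squares
im,K,M=grab("wrist"); T=viewer.camera_params("wrist")["T_tool_cam"]
h=cv2.cvtColor(im,cv2.COLOR_RGB2HSV)
g=((h[...,0]>60)&(h[...,0]<95)&(h[...,1]>80)).astype(np.uint8)
# inner rim points: scan rays out from the deck centre
pts=[]; c0=np.array([278.3,210.5])
for a in np.radians(np.arange(-200,21,4)):
    for r in np.arange(35,60,.25):
        q=c0+r*np.array([np.cos(a),np.sin(a)])
        if g[int(round(q[1])),int(round(q[0]))]: pts.append(q);break
s=robot.sense(); zt=s["eef_pos"][2]-.05
Q=np.array([ray(K,T,p,zt)[:2] for p in pts])*1e3
f=least_squares(lambda p:np.hypot(*(Q-p[:2]).T)-p[2],[0,0,46],loss="soft_l1"); print("spindle in tool",f.x,len(pts))
print("hole in tool",ray(K,T,(279.7,272.7),.003)*1e3)
```

```text
spindle in tool [-1.14308132 -0.75463137 47.02561339] 56
hole in tool [-2.53013568  1.25283659  3.        ]
```

```bash
python3 -m handwheel '[[[1.2,-1.3,15],0],[[0,0,20],0],[[0,0,10],0],[[0,0,10],0],[[0,0,10],0],[[0,0,0],0]]'; python3 -m handwheel '[[[0,0,10],0],[[0,0,10],0],[[0,0,10],0],[[0,0,6],0],[[0,0,0],0],[[0,0,0],0]]'
```

```text
clock: 6.68
eef_pos: [0.6468, 0.0065, 0.1115]
tool_rot: [-3.117, -0.389, 0.004]
force: [-0.8, -0.9, -0.9]
gripper_width: 0.0599
grasp_force: 19.9
clock: 7.18
eef_pos: [0.6477, 0.007, 0.0771]
tool_rot: [-3.117, -0.39, 0.001]
force: [-0.7, -1.1, 0.9]
gripper_width: 0.0598
grasp_force: 19.9
```

```bash
python3 -m handwheel '[[[0,0,4],0],[[0,0,3],0],[[0,0,0],0],[[0,0,0],0]]'; python3 -m handwheel '[[[0,0,0],0],[[0,0,0],0],[[0,0,0],0],[[0,0,0],0],[[0,0,0],0],[[0,0,0],0]]' 1; python3 -m handwheel '[[[0,0,-15],0],[[0,0,-35],0],[[0,0,-40],0],[[0,0,-40],0],[[0,0,-40],0],[[0,0,-20],0],[[0,0,0],0],[[0,0,0],0]]';  python3 - <<'E'
from h import *
im,K,M=grab("wrist"); s=robot.sense(); print(s["eef_pos"])
cv2.imwrite("pics/w5.png",im[:,:,::-1]); np.savez("w5.npz",K=K,M=M)
print(rows((.451,-.215)))
E
```

```text
clock: 7.52
eef_pos: [0.6479, 0.007, 0.0706]
tool_rot: [-3.117, -0.39, 0.0]
force: [0.8, 1.8, -0.8]
gripper_width: 0.0605
grasp_force: 19.9
clock: 8.02
eef_pos: [0.648, 0.0069, 0.0707]
tool_rot: [-3.117, -0.39, -0.0]
force: [0.4, -0.0, 0.4]
gripper_width: 0.0918
grasp_force: 0.0
clock: 8.68
eef_pos: [0.6485, 0.007, 0.2618]
tool_rot: [3.117, 0.39, 0.004]
force: [0.2, 0.6, -0.4]
gripper_width: 0.0919
grasp_force: 0.0
[0.64751571 0.00696525 0.26002075]
[-2.451e+02  1.667e+02  1.000e-01]
```

View pics/w5.png

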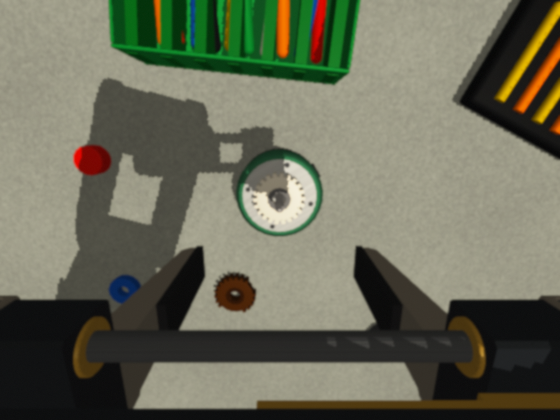

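```bash
python3 -m handwheel '[[[-31,21,5],0],[[-31,21,5],0],[[-31,21,5],0],[[-31,21,5],0],[[-31,21,5],0],[[-31,21,5],0],[[-31,21,5],0],[[-28,20,5],0],[[0,0,0],0],[[0,0,0],0]]'; python3 -m handwheel '[[[0,0,0],0]]'
python3 - <<'E'
from h import *
im,K,M=grab("wrist"); s=robot.sense(); print(s["eef_pos"],s["joints"].round(2))
T=viewer.camera_params("wrist")["T_tool_cam"]; np.save("zt.npy",s["eef_pos"][2])
c=proj(K,M,(.451,-.215,.018)); print(c); a,b=int(c[1])-50,int(c[0])-60; print(b,a)
cv2.imwrite("pics/w6f.png",im[:,:,::-1])
cv2.imwrite("pics/w6.png",cv2.resize(im[a:a+100,b:b+120,::-1],None,fx=5,fy=5,interpolation=cv2.INTER_CUBIC))
E
```

```text
clock: 9.57
eef_pos: [0.4494, -0.2158, 0.2186]
tool_rot: [-3.116, -0.384, 0.005]
force: [1.1, 1.3, -0.1]
gripper_width: 0.0918
grasp_force: 0.0
clock: 9.65
eef_pos: [0.4512, -0.2149, 0.2194]
tool_rot: [-3.116, -0.388, 0.002]
force: [0.5, 0.4, -0.9]
gripper_width: 0.0921
grasp_force: 0.0
[ 0.45176249 -0.21455128  0.21975316] [-0.45  0.17  1.9   0.    1.07  0.87]
[278.60251304 194.70570609]
218 144
```

View pics/w6.png

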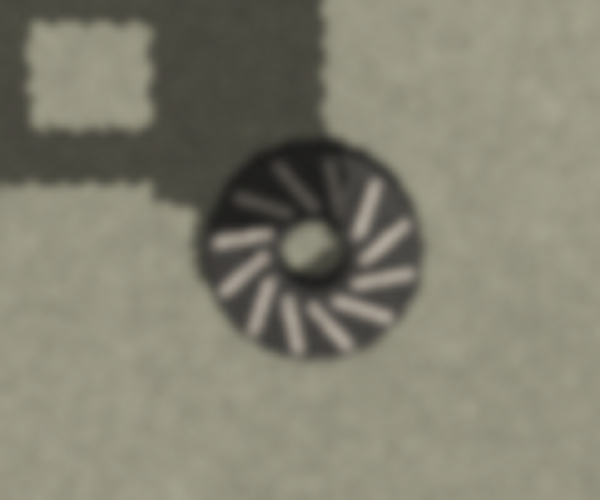

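Run:
```python
from h import *
p=viewer.camera_params("wrist"); print(ray(p["K"],p["T_tool_cam"],(279.9,193.9),float(np.load("zt.npy"))-.018)*1e3)
```

```text
[  0.95230035   1.97345429 201.7531633 ]
```

```bash
python3 -m handwheel '[[[1,1.3,40],0],[[0,0,40],0],[[0,0,40],0],[[0,0,35],0],[[0,0,20],0],[[0,0,15],0],[[0,0,10.5],0],[[0,0,0],0],[[0,0,0],0]]'; python3 -m handwheel '[[[0,0,0],0],[[0,0,0],0],[[0,0,0],0],[[0,0,0],0],[[0,0,0],0],[[0,0,0],0],[[0,0,0],0],[[0,0,0],0]]' 0 30
```

```text
clock: 10.45
eef_pos: [0.4533, -0.2156, 0.0199]
tool_rot: [-3.117, -0.391, 0.001]
force: [0.6, 0.7, 0.5]
gripper_width: 0.0918
grasp_force: 0.0
clock: 11.12
eef_pos: [0.453, -0.2163, 0.0204]
tool_rot: [3.117, 0.39, 0.0]
force: [-0.0, -0.2, 6.6]
gripper_width: 0.0524
grasp_force: 30.0
```

```bash
python3 -m handwheel '[[[0,0,-10],0],[[0,0,-30],0],[[0,0,-40],0],[[0,0,-40],0],[[0,0,-40],0]]'; python3 -m handwheel '[[[15.2,-10.8,0],0],[[30,-21,0],0],[[30,-21,0],0],[[30,-21,0],0],[[30,-21,0],0],[[30,-21,0],0],[[30,-21,0],0],[[30,-21,0],0],[[16,-10,0],0],[[0,0,0],0]]'; python3 -m handwheel '[[[0,0,0],0],[[0,0,0],0]]'
python3 - <<'E'
from h import *
im,K,M=grab("wrist"); s=robot.sense(); T=viewer.camera_params("wrist")["T_tool_cam"]
print(s["eef_pos"],rows((.6455,.0058)),s["grasp_force"],proj(K,T,(0,0,.0024)))
h=cv2.cvtColor(im,cv2.COLOR_RGB2HSV)
g=((h[...,0]>60)&(h[...,0]<95)&(h[...,1]>80)).astype(np.uint8)
pts=[]; c0=np.array([278.3,210.5])
from scipy.optimize import least_squares
for a in np.radians(np.arange(-200,21,4)):
    for r in np.arange(35,60,.25):
        q=c0+r*np.array([np.cos(a),np.sin(a)])
        if g[int(round(q[1])),int(round(q[0]))]: pts.append(q);break
Q=np.array([ray(K,T,p,s["eef_pos"][2]-.05)[:2] for p in pts])*1e3
f=least_squares(lambda p:np.hypot(*(Q-p[:2]).T)-p[2],[0,0,46],loss="soft_l1"); print("spindle in tool",f.x,len(pts))
cv2.imwrite("pics/w7.png",cv2.resize(im[130:330,170:390,::-1],None,fx=3,fy=3,interpolation=cv2.INTER_CUBIC))
E
```

```text
clock: 11.53
eef_pos: [0.452, -0.2159, 0.182]
tool_rot: [-3.117, -0.39, 0.002]
force: [0.8, -0.6, -1.9]
gripper_width: 0.0524
grasp_force: 30.0
clock: 12.37
eef_pos: [0.6475, 0.009, 0.1802]
tool_rot: [-3.116, -0.394, -0.002]
force: [-0.9, -0.1, -1.0]
gripper_width: 0.0524
grasp_force: 30.0
clock: 12.53
eef_pos: [0.6443, 0.0054, 0.1799]
tool_rot: [3.117, 0.39, -0.002]
force: [0.3, -1.5, -2.6]
gripper_width: 0.0523
grasp_force: 30.0
[0.6443165  0.00499968 0.18001239] [ 1.3 -0.5 -0. ] 29.999334197491407 [277.52728256 269.19636473]
spindle in tool [ 0.53961426  0.60094127 47.11993482] 56
```

View pics/w7.png

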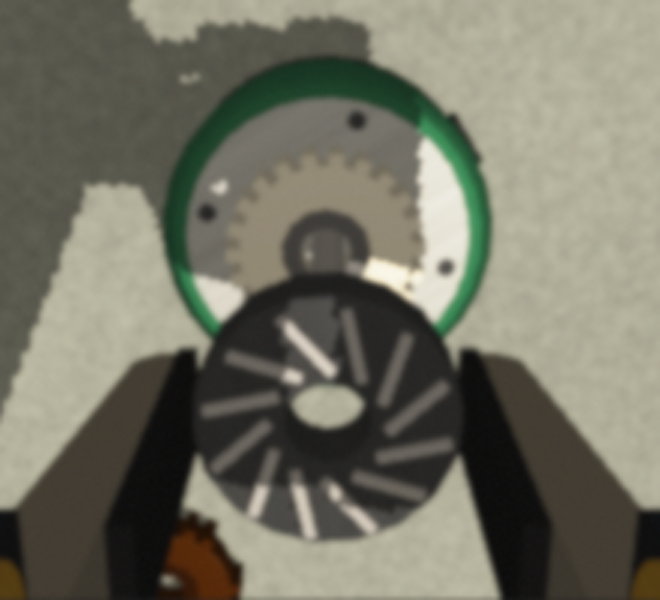

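```bash
python3 -m handwheel '[[[0.7,-0.2,20],0],[[0,0,20],0],[[0,0,10],0],[[0,0,10],0],[[0,0,10],0],[[0,0,0],0]]'; python3 -m handwheel '[[[0,0,10],0],[[0,0,6],0],[[0,0,4],0],[[0,0,0],0],[[0,0,0],0]]'
```

```text
clock: 13.08
eef_pos: [0.6448, 0.0057, 0.1084]
tool_rot: [-3.117, -0.389, 0.004]
force: [-0.9, -0.3, -1.6]
gripper_width: 0.0525
grasp_force: 30.0
clock: 13.5
eef_pos: [0.646, 0.0062, 0.09]
tool_rot: [-3.117, -0.39, 0.0]
force: [-1.1, 0.4, -1.7]
gripper_width: 0.0522
grasp_force: 30.0
```

```bash
python3 -m handwheel '[[[0,0,2.5],0],[[0,0,0],0],[[0,0,0],0]]'; python3 -m handwheel '[[[0,0,0],0],[[0,0,0],0],[[0,0,0],0],[[0,0,0],0],[[0,0,0],0],[[0,0,0],0]]' 1; python3 -m handwheel '[[[0,0,-15],0],[[0,0,-35],0],[[0,0,-40],0],[[0,0,-40],0]]'; python3 -m handwheel '[[[-15,-23,0],0],[[-20,-30,0],0],[[-20,-30,0],0],[[-20,-30,0],0],[[-20,-30,0],0],[[-20,-30,0],0],[[-20,-30,0],0],[[-20,-30,0],0],[[0,0,0],0],[[0,0,0],0]]'; python3 -m handwheel '[[[0,0,0],0]]'
python3 - <<'E'
from h import *
im,K,M=grab("wrist"); s=robot.sense(); print(s["eef_pos"],s["joints"].round(2)); T=viewer.camera_params("wrist")["T_tool_cam"]
h=cv2.cvtColor(im,cv2.COLOR_RGB2HSV)
m=((h[...,0]>100)&(h[...,0]<130)&(h[...,1]>130)).astype(np.uint8); m[330:]=0
c=max(cv2.findContours(m,cv2.RETR_EXTERNAL,cv2.CHAIN_APPROX_NONE)[0],key=cv2.contourArea)
b=cv2.boundingRect(c); e=cv2.fitEllipse(c); print(b,e)
print("ring in tool at mid height",ray(K,T,e[0],s["eef_pos"][2]-.009)*1e3)
cv2.imwrite("pics/w8.png",im[:,:,::-1])
E
```

```text
clock: 13.75
eef_pos: [0.6461, 0.0062, 0.0877]
tool_rot: [3.117, 0.39, 0.0]
force: [-0.6, 0.3, -2.2]
gripper_width: 0.0528
grasp_force: 30.0
clock: 14.25
eef_pos: [0.6461, 0.0062, 0.0877]
tool_rot: [-3.117, -0.39, -0.0]
force: [-0.6, 0.1, 0.2]
gripper_width: 0.0904
grasp_force: 0.0
clock: 14.58
eef_pos: [0.6452, 0.0062, 0.2184]
tool_rot: [-3.117, -0.39, 0.003]
force: [1.0, -0.9, 0.4]
gripper_width: 0.0916
grasp_force: 0.0
clock: 15.42
eef_pos: [0.4374, 0.1948, 0.2179]
tool_rot: [-3.117, -0.395, -0.001]
force: [-0.5, 0.3, 0.5]
gripper_width: 0.0921
grasp_force: 0.0
clock: 15.5
eef_pos: [0.4389, 0.1939, 0.2179]
tool_rot: [3.117, 0.391, 0.002]
force: [-0.5, 0.3, -0.9]
gripper_width: 0.0921
grasp_force: 0.0
[0.43920389 0.19351264 0.21781705] [ 0.41  0.14  1.95 -0.    1.06  1.73]
(261, 176, 34, 35) ((277.62933349609375, 193.5204315185547), (33.58804702758789, 34.09963607788086), 153.22079467773438)
ring in tool at mid height [-1.03373017e-01 -7.98403975e-01  2.08817055e+02]
```

View pics/w8.png

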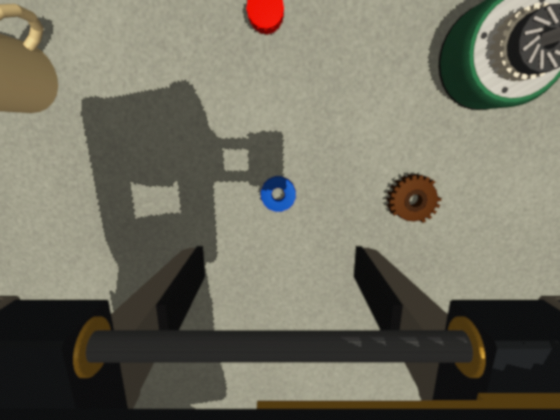

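```bash
python3 -m handwheel '[[[0,-1.2,40],0],[[0,0,40],0],[[0,0,40],0],[[0,0,35],0],[[0,0,20],0],[[0,0,15],0],[[0,0,9],0],[[0,0,0],0],[[0,0,0],0]]'; python3 -m handwheel '[[[0,0,0],0],[[0,0,0],0],[[0,0,0],0],[[0,0,0],0],[[0,0,0],0],[[0,0,0],0],[[0,0,0],0],[[0,0,0],0],[[0,0,0],0]]' 0 20
```

```text
clock: 16.3
eef_pos: [0.4387, 0.1945, 0.0186]
tool_rot: [3.117, 0.388, -0.001]
force: [-0.9, 0.1, 0.3]
gripper_width: 0.0917
grasp_force: 0.0
clock: 17.05
eef_pos: [0.4381, 0.195, 0.0187]
tool_rot: [-3.117, -0.39, -0.0]
force: [-0.1, 0.2, 2.4]
gripper_width: 0.043
grasp_force: 20.0
```

```bash
python3 -m handwheel '[[[0,0,-10],0],[[0,0,-30],0],[[0,0,-40],0],[[0,0,-40],0],[[0,0,-40],0]]'; python3 -m handwheel '[[[10,15,0],0],[[20,30,0],0],[[20,30,0],0],[[20,30,0],0],[[20,30,0],0],[[20,30,0],0],[[20,30,0],0],[[20,30,0],0],[[5,9,0],0],[[0,0,0],0]]'; python3 -m handwheel '[[[0,0,0],0],[[0,0,0],0]]'
python3 - <<'E'
from h import *
im,K,M=grab("wrist"); s=robot.sense(); T=viewer.camera_params("wrist")["T_tool_cam"]
print(s["eef_pos"],rows((.6459,.0061)),s["grasp_force"],proj(K,T,(0,0,.0047)))
h=cv2.cvtColor(im,cv2.COLOR_RGB2HSV)
g=((h[...,0]>60)&(h[...,0]<95)&(h[...,1]>80)).astype(np.uint8)
pts=[]; c0=np.array([278.3,210.5])
from scipy.optimize import least_squares
for a in np.radians(np.arange(-200,21,4)):
    for r in np.arange(35,60,.25):
        q=c0+r*np.array([np.cos(a),np.sin(a)])
        if g[int(round(q[1])),int(round(q[0]))]: pts.append(q);break
Q=np.array([ray(K,T,p,s["eef_pos"][2]-.05)[:2] for p in pts])*1e3
f=least_squares(lambda p:np.hypot(*(Q-p[:2]).T)-p[2],[0,0,46],loss="soft_l1"); print("spindle in tool",f.x,len(pts))
cv2.imwrite("pics/w9.png",cv2.resize(im[130:330,170:390,::-1],None,fx=3,fy=3,interpolation=cv2.INTER_CUBIC))
E
```

```text
clock: 17.47
eef_pos: [0.4374, 0.1947, 0.1808]
tool_rot: [3.117, 0.39, -0.001]
force: [1.6, 0.9, -0.4]
gripper_width: 0.043
grasp_force: 20.0
clock: 18.3
eef_pos: [0.6473, 0.0043, 0.1788]
tool_rot: [3.117, 0.386, 0.001]
force: [-0.3, 0.7, -0.1]
gripper_width: 0.0432
grasp_force: 20.0
clock: 18.47
eef_pos: [0.6446, 0.0072, 0.1786]
tool_rot: [-3.117, -0.39, 0.002]
force: [-0.6, 0.1, -0.5]
gripper_width: 0.0432
grasp_force: 20.0
[0.64465087 0.00746178 0.17867187] [ 0.9  1.6 -0. ] 19.999996349215508 [277.54566406 267.4123747 ]
spindle in tool [-0.06124148  2.34915629 47.04774925] 56
```

View pics/w9.png

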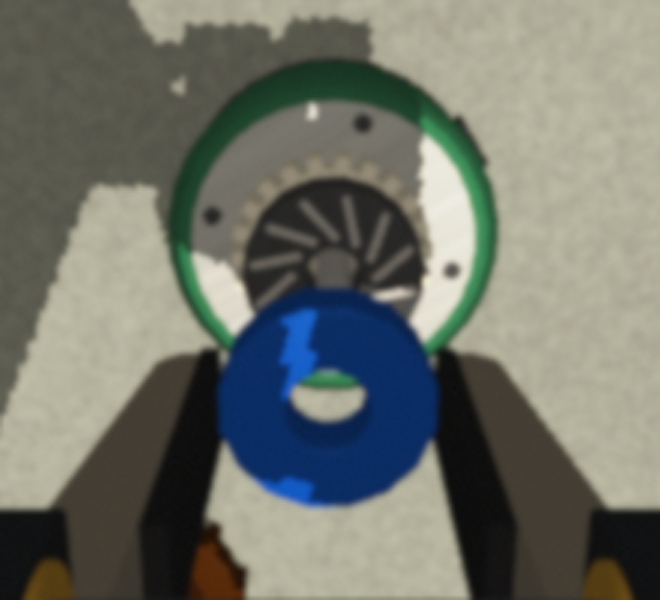

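```bash
python3 -m handwheel '[[[-0.3,1.6,20],0],[[0,0,15],0],[[0,0,10],0],[[0,0,10],0],[[0,0,10],0],[[0,0,0],0],[[0,0,0],0]]'; python3 -m handwheel '[[[0,0,5],0],[[0,0,3.5],0],[[0,0,0],0],[[0,0,0],0]]'
```

```text
clock: 19.1
eef_pos: [0.6457, 0.005, 0.1132]
tool_rot: [-3.117, -0.39, 0.001]
force: [0.9, 0.5, -0.5]
gripper_width: 0.0433
grasp_force: 20.0
clock: 19.43
eef_pos: [0.646, 0.0047, 0.1051]
tool_rot: [-3.117, -0.39, 0.0]
force: [0.5, -0.3, -0.4]
gripper_width: 0.0428
grasp_force: 20.0
```

```bash
python3 -m handwheel '[[[0,0,1.5],0],[[0,0,0],0],[[0,0,0],0]]'; python3 -m handwheel '[[[0,0,0],0],[[0,0,0],0],[[0,0,0],0],[[0,0,0],0],[[0,0,0],0],[[0,0,0],0]]' 1; python3 -m handwheel '[[[0,0,-15],0],[[0,0,-35],0],[[0,0,-40],0],[[0,0,-25],0]]'; python3 -m handwheel '[[[4,-25,0],0],[[5,-32,0],0],[[5,-32,0],0],[[5,-32,0],0],[[5,-32,0],0],[[5,-32,0],0],[[5,-32,0],0],[[5,-30,0],0],[[0,0,0],0],[[0,0,0],0]]'; python3 -m handwheel '[[[0,0,0],0]]'
python3 - <<'E'
from h import *
im,K,M=grab("wrist"); s=robot.sense(); print(s["eef_pos"],s["joints"].round(2)); T=viewer.camera_params("wrist")["T_tool_cam"]
h=cv2.cvtColor(im,cv2.COLOR_RGB2HSV)
m=(((h[...,0]>172)|(h[...,0]<6))&(h[...,1]>150)).astype(np.uint8); m[330:]=0; m[:120]=0
c=max(cv2.findContours(m,cv2.RETR_EXTERNAL,cv2.CHAIN_APPROX_NONE)[0],key=cv2.contourArea)
e=cv2.fitEllipse(c); print(cv2.boundingRect(c),e)
print("cap in tool at mid height",ray(K,T,e[0],s["eef_pos"][2]-.014)*1e3)
cv2.imwrite("pics/w10.png",im[:,:,::-1])
E
```

```text
clock: 19.68
eef_pos: [0.646, 0.0047, 0.1036]
tool_rot: [3.117, 0.39, 0.0]
force: [0.3, -0.7, -0.1]
gripper_width: 0.043
grasp_force: 20.0
clock: 20.18
eef_pos: [0.6461, 0.0047, 0.1036]
tool_rot: [-3.117, -0.39, -0.0]
force: [0.3, 0.2, 0.3]
gripper_width: 0.0813
grasp_force: 0.0
clock: 20.52
eef_pos: [0.647, 0.0047, 0.222]
tool_rot: [3.117, 0.39, 0.004]
force: [0.5, 0.6, 0.7]
gripper_width: 0.0919
grasp_force: 0.0
clock: 21.35
eef_pos: [0.6226, 0.2551, 0.2184]
tool_rot: [3.117, 0.394, -0.0]
force: [0.1, -0.1, 0.5]
gripper_width: 0.0918
grasp_force: 0.0
clock: 21.43
eef_pos: [0.6229, 0.2533, 0.2184]
tool_rot: [3.117, 0.391, -0.001]
force: [-0.0, 0.1, 0.0]
gripper_width: 0.0921
grasp_force: 0.0
[0.62299633 0.25273077 0.21845163] [ 0.38  0.43  1.53 -0.    1.17  1.71]
(261, 176, 32, 34) ((276.9281311035156, 192.80531311035156), (30.732454299926758, 32.4366455078125), 171.1094512939453)
cap in tool at mid height [  1.72627154  -1.62931371 204.45162799]
```

View pics/w10.png

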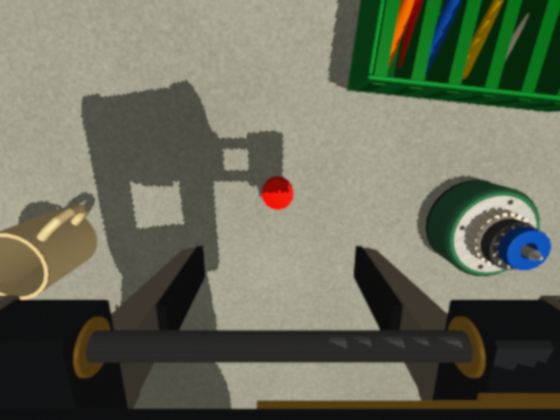

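```bash
python3 -m handwheel '[[[1.8,-2.2,40],0],[[0,0,40],0],[[0,0,40],0],[[0,0,35],0],[[0,0,20],0],[[0,0,15],0],[[0,0,6.5],0],[[0,0,0],0],[[0,0,0],0]]'; python3 -m handwheel '[[[0,0,0],0],[[0,0,0],0],[[0,0,0],0],[[0,0,0],0],[[0,0,0],0],[[0,0,0],0],[[0,0,0],0],[[0,0,0],0],[[0,0,0],0],[[0,0,0],0]]' 0 20
```

```text
clock: 22.23
eef_pos: [0.6251, 0.2561, 0.0232]
tool_rot: [-3.117, -0.389, -0.002]
force: [1.3, -0.3, 0.3]
gripper_width: 0.092
grasp_force: 0.0
clock: 23.07
eef_pos: [0.6242, 0.2563, 0.0221]
tool_rot: [3.117, 0.39, -0.0]
force: [0.1, -0.3, 1.3]
gripper_width: 0.0367
grasp_force: 20.0
```

```bash
python3 -m handwheel '[[[0,0,-10],0],[[0,0,-30],0],[[0,0,-40],0],[[0,0,-40],0],[[0,0,-40],0]]'; python3 -m handwheel '[[[-4,20,0],0],[[-5,32,0],0],[[-5,32,0],0],[[-5,32,0],0],[[-5,32,0],0],[[-5,32,0],0],[[-5,32,0],0],[[-5,26,0],0],[[-1.8,10,0],0],[[0,0,0],0]]'; python3 -m handwheel '[[[0,0,0],0],[[0,0,0],0]]'
python3 - <<'E'
from h import *
im,K,M=grab("wrist"); s=robot.sense(); T=viewer.camera_params("wrist")["T_tool_cam"]
print(s["eef_pos"],rows((.6458,.0057)),s["grasp_force"],proj(K,T,(0,0,-.002)))
h=cv2.cvtColor(im,cv2.COLOR_RGB2HSV)
g=((h[...,0]>60)&(h[...,0]<95)&(h[...,1]>80)).astype(np.uint8)
pts=[]; c0=np.array([278.3,210.5])
from scipy.optimize import least_squares
for a in np.radians(np.arange(-200,21,4)):
    for r in np.arange(35,60,.25):
        q=c0+r*np.array([np.cos(a),np.sin(a)])
        if g[int(round(q[1])),int(round(q[0]))]: pts.append(q);break
Q=np.array([ray(K,T,p,s["eef_pos"][2]-.05)[:2] for p in pts])*1e3
f=least_squares(lambda p:np.hypot(*(Q-p[:2]).T)-p[2],[0,0,46],loss="soft_l1"); print("spindle in tool",f.x,len(pts))
cv2.imwrite("pics/w11.png",cv2.resize(im[130:330,170:390,::-1],None,fx=3,fy=3,interpolation=cv2.INTER_CUBIC))
E
```

```text
clock: 23.48
eef_pos: [0.6238, 0.2561, 0.1843]
tool_rot: [3.117, 0.39, -0.001]
force: [1.0, 0.1, -0.9]
gripper_width: 0.0368
grasp_force: 20.0
clock: 24.32
eef_pos: [0.6458, 0.0038, 0.1827]
tool_rot: [3.118, 0.386, 0.001]
force: [0.3, -0.3, -0.1]
gripper_width: 0.0372
grasp_force: 20.0
clock: 24.48
eef_pos: [0.6456, 0.0072, 0.1822]
tool_rot: [-3.117, -0.391, -0.0]
force: [-0.2, -0.3, -0.4]
gripper_width: 0.0368
grasp_force: 20.0
[0.64567338 0.00738381 0.18221921] [-0.3  1.7 -0. ] 19.999959468841553 [277.49299335 272.73166784]
spindle in tool [-0.87142826  2.16295893 46.85281445] 56
```

View pics/w11.png

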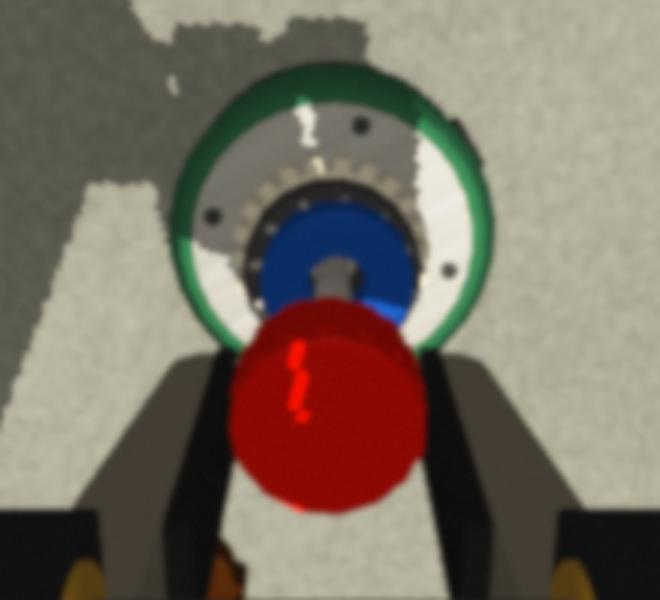

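```bash
python3 -m handwheel '[[[-1.2,1.6,15],0],[[0,0,15],0],[[0,0,10],0],[[0,0,8],0],[[0,0,6],0],[[0,0,4],0],[[0,0,0],0],[[0,0,0],0],[[0,0,0],0]]'
```

```text
clock: 25.28
eef_pos: [0.6454, 0.004, 0.1246]
tool_rot: [3.117, 0.39, 0.001]
force: [0.0, 0.2, -0.7]
gripper_width: 0.037
grasp_force: 20.0
```

```bash
python3 -m handwheel '[[[0,0,3.5],0],[[0,0,0],0],[[0,0,0],0]]'; python3 -m handwheel '[[[0,0,0],0],[[0,0,0],0],[[0,0,0],0],[[0,0,0],0],[[0,0,0],0],[[0,0,0],0],[[0,0,0],0],[[0,0,0],0]]' 1; python3 -m handwheel '[[[0,0,-15],0],[[0,0,-35],0],[[0,0,-40],0],[[0,0,-40],0],[[0,0,0],0],[[0,0,0],0],[[0,0,0],0],[[0,0,0],0]]'
python3 - <<'E'
from h import *
for n,w in(("scene",None),):
    im,K,M=grab(n); c=proj(K,M,(.6455,.0055,.08)); print(c)
    for z in(.05,.066,.084,.098,.122): print(z,(proj(K,M,(.6455,.0055,z))-(c-(50,40)).astype(int))*6)
    a,b=int(c[1]-40),int(c[0]-50)
    cv2.imwrite("pics/s2.png",cv2.resize(im[a:a+80,b:b+100,::-1],None,fx=6,fy=6,interpolation=cv2.INTER_CUBIC))
E
```

```text
clock: 25.53
eef_pos: [0.6449, 0.004, 0.1206]
tool_rot: [-3.117, -0.39, -0.0]
force: [0.2, 0.7, -0.5]
gripper_width: 0.0369
grasp_force: 20.0
clock: 26.2
eef_pos: [0.645, 0.004, 0.1206]
tool_rot: [-3.117, -0.39, 0.0]
force: [-0.2, -0.5, 0.5]
gripper_width: 0.0885
grasp_force: 0.0
clock: 26.87
eef_pos: [0.6439, 0.004, 0.2488]
tool_rot: [-3.117, -0.39, 0.004]
force: [0.1, 0.1, 0.2]
gripper_width: 0.0922
grasp_force: 0.0
[291.53283705 212.13097383]
0.05 [301.08289349 292.61680209]
0.066 [302.20241222 265.17016321]
0.084 [303.48381826 233.75462011]
0.098 [304.49693163 208.91666411]
0.122 [306.26819498 165.49155274]
```

View pics/s2.png

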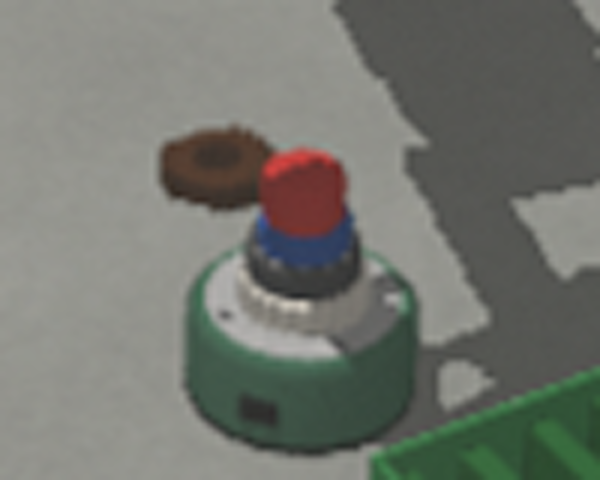

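The picture shows the full stack in order and flat. The cap's top is at about (303,165), and the predicted position was (306,165).

```bash
python3 -c "
from h import *
print(robot.job_done())"
```

```text
the job is handed in; nothing more can be done
None
```

The white gear, steel burr, blue ring and red cap are stacked in that order on the spindle, and the job was handed in at about 27 s. The last scene picture shows them flat and centred, but the hand-in returned no verdict.

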